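# Find the chip trough cover that rocks and push it open

## Task

Three of the four covers on the blue chip trough are propped from below and one is not. Find the one that rocks by pressing with closed fingertips on the rubber strips at the covers' front edges, then push that front edge down until the cover tips fully open and stays open. Do not grasp or lift anything, and leave the piston, the coil spring and the tape measure where they are.

Things in the scene. Friction and masses are not known exactly. Their poses are not given: they have to be found in the camera images.
- trough: Fixed blue steel trough, 156 mm (x) by 320 mm (y), rim 100 mm above the bench, turned up to 0.3 rad. Four identical grey covers lie in a row along its y, flush with the rim, 76 mm apart. Origin: centre of its underside; x away from the robot, y to its left. Inner face of the front wall at x = -72 mm; free depth below the covers at least 60 mm.
- cover_1 (a joint): Tilt of cover 1 (first from the robot's left), rad: 0 shut, grows as its front edge (robot side) goes down, stop at 0.7. Three covers are propped from beneath and give under 0.06; one, another each time, looking the same, rocks under about 1 N at its front edge (more at touch-down: it weighs 0.5 kg), swings shut if let go below 0.2 and beyond 0.4 tips by itself to the stop and stays.
- cover_1_front (a point): Point to press on cover 1: on its top face, middle of three black rubber strips, 14 mm behind its front edge; moves with the cover. The cover is a plate 128 mm (trough x) x 72 x 6 mm with a dark weight bar along its back edge; its hinge axis, along trough y, lies 50 mm behind this point (+x) and 25 mm below the top face.
- cover_2 (a joint): Tilt of cover 2 (second from the left), rad: 0 shut, grows as its front edge (robot side) goes down, stop at 0.7. Three covers are propped from beneath and give under 0.06; one, another each time, looking the same, rocks under about 1 N at its front edge (more at touch-down: it weighs 0.5 kg), swings shut if let go below 0.2 and beyond 0.4 tips by itself to the stop and stays.
- cover_2_front (a point): Point to press on cover 2: on its top face, middle of three black rubber strips, 14 mm behind its front edge; moves with the cover. The cover is a plate 128 mm (trough x) x 72 x 6 mm with a dark weight bar along its back edge; its hinge axis, along trough y, lies 50 mm behind this point (+x) and 25 mm below the top face.
- cover_3 (a joint): Tilt of cover 3 (third from the left), rad: 0 shut, grows as its front edge (robot side) goes down, stop at 0.7. Three covers are propped from beneath and give under 0.06; one, another each time, looking the same, rocks under about 1 N at its front edge (more at touch-down: it weighs 0.5 kg), swings shut if let go below 0.2 and beyond 0.4 tips by itself to the stop and stays.
- cover_3_front (a point): Point to press on cover 3: on its top face, middle of three black rubber strips, 14 mm behind its front edge; moves with the cover. The cover is a plate 128 mm (trough x) x 72 x 6 mm with a dark weight bar along its back edge; its hinge axis, along trough y, lies 50 mm behind this point (+x) and 25 mm below the top face.
- cover_4 (a joint): Tilt of cover 4 (last, rightmost), rad: 0 shut, grows as its front edge (robot side) goes down, stop at 0.7. Three covers are propped from beneath and give under 0.06; one, another each time, looking the same, rocks under about 1 N at its front edge (more at touch-down: it weighs 0.5 kg), swings shut if let go below 0.2 and beyond 0.4 tips by itself to the stop and stays.
- cover_4_front (a point): Point to press on cover 4: on its top face, middle of three black rubber strips, 14 mm behind its front edge; moves with the cover. The cover is a plate 128 mm (trough x) x 72 x 6 mm with a dark weight bar along its back edge; its hinge axis, along trough y, lies 50 mm behind this point (+x) and 25 mm below the top face.
- piston_a: Loose grey engine piston standing in front of the trough, 69 mm across, 76 mm high. Origin: centre of its underside. Bystander.
- coil_spring: Loose dark coil spring standing in front of the trough, 33 mm across, 66 mm high. Origin: centre of its underside. Bystander.
- tape_measure: Loose yellow tape measure standing on its edge beyond the trough's right end, 36 x 88 mm, 66 mm high. Origin: centre of its underside. Bystander.

How it is judged (in metres and radians):
On the way:
1. the loose cover rocks under the fingers, pressed at its front half (x of the grasp point in the frame of trough below 0 m and ((value of joint cover_1 above 0.08 rad and contact force between the fingers and cover_1 above 0.1 N) or (value of joint cover_2 above 0.08 rad and contact force between the fingers and cover_2 above 0.1 N) or (value of joint cover_3 above 0.08 rad and contact force between the fingers and cover_3 above 0.1 N) or (value of joint cover_4 above 0.08 rad and contact force between the fingers and cover_4 above 0.1 N))), for 0.05 s.
At the end, for the whole second after the job is handed in: One cover stands open by more than 0.6 rad (stop at 0.7) and is at rest, the other three are shut (under 0.06 rad), and piston, spring and tape measure are within 30 mm of where they stood (((value of joint cover_1 above 0.6 rad and value of joint each of cover_2, cover_3, cover_4 below 0.06 rad) or (value of joint cover_2 above 0.6 rad and value of joint each of cover_1, cover_3, cover_4 below 0.06 rad) or (value of joint cover_3 above 0.6 rad and value of joint each of cover_1, cover_2, cover_4 below 0.06 rad) or (value of joint cover_4 above 0.6 rad and value of joint each of cover_1, cover_2, cover_3 below 0.06 rad)) and velocity of joint each of cover_1, cover_2, cover_3, cover_4 below 0.1 rad/s and distance of each of piston_a, coil_spring, tape_measure from where it was at the start of the episode below 0.03 m); the robot touches nothing.
It fails at once if the piston is moved or lifted by more than 30 mm (distance of piston_a from where it was at the start of the episode above 0.03 m).
It fails at once if the coil spring is moved or lifted by more than 30 mm (distance of coil_spring from where it was at the start of the episode above 0.03 m).
It fails at once if the tape measure is moved or lifted by more than 30 mm (distance of tape_measure from where it was at the start of the episode above 0.03 m).
It also fails if it takes over 48 s, if anything falls off the work surface, if the arm or the gripper's body presses on something with over 40 N, if the wrist force passes 120 N, or if a joint passes its speed limit or range.

## Robot

A 6-joint arm with a two-finger parallel gripper is mounted at the origin on the work surface; the furniture and walls round the work are solid. World frame = base frame: x ahead of the robot, y to its left, z up, the work surface at z = 0. Lengths are in m, angles in degrees, forces in N, time in s.
With the tool pointing down it reaches from about 0.35 to 0.875 m from the base axis. Payload 4.2 kg.
Tool frame: the origin (TCP) lies midway between the tips of the shut fingers; the grasp point (between the pads) lies 19 mm behind it; z points along the fingers, y is the line along which they close (so a half turn about z gives the same grasp; the last joint's range is limited). The gripper opens to 87 mm and grips with 3 to 60 N. Pads are 19 mm wide; open, the fingers measure 117 mm over their backs; the gripper's body (75 mm by 190 mm) begins 51 mm behind the grasp point.
Start: joints at [-59.611, 22.042, 0.453, 0, -68.411, -14.817], TCP at [0.168, -0.602, 0.223] pointing down, gripper open.
Joint ranges: [-179.83, 179.83], [-69.29, 118.12], [-61.27, 80.66], [-181.25, 117.63], [-171.15, -9.14], [-177.46, 177.46]. Speed limits (degrees/s): [159.86, 159.86, 180, 180, 180, 180].

## Interface

Orientations are given as [roll, pitch, yaw] about the fixed x, y, z axes, in that order (R = Rz(yaw) Ry(pitch) Rx(roll)).
In Python, from workcell import env gives the robot as it stands. The module is installed in compiled form; this text tells all that it offers. Calls block until the motion is done:
- env.goto(position, orientation): joint-space move of the TCP to a pose.
- env.move_straight(position, rotation=None, rate=0.15, force_limit=None): straight line of the TCP; rotation=None keeps the orientation; rate is the mean speed in m/s. With force_limit (N) it stops when the force on the tool has changed by that much, and returns True; else False.
- env.set_joints(angles): joint-space move.
- env.gripper_to(opening, grasp_force=None): opening from 0.0 (shut) to 1.0 (fully open); grasp_force is the grip in N (None keeps the last); returns when the fingers have stopped.
- env.dwell(seconds).
- env.inverse_kinematics(position, orientation): joint angles nearest the present ones, or None.
- env.read_state(): the state.
- env.grab_frame(name): name is "side" or "top"; returns a dict with "image" (400x640x3 uint8, blue, green, red), "fx", "fy", "cx", "cy" (pixels), "position" and "orientation" of the camera in the world. Camera axes: x right, y up, looking along -z (the intrinsics and any distortion apply to the point x, -y, -z); pixel columns grow to the right and rows downward; lengths in m; the calibration is good to about 2 mm. A picture is of the moment at which its call begins. There is no depth.
A pose or a line that the arm cannot do raises env.Unreachable and nothing moves.
- env.close_job(): hands the job in; it is judged then, once.
Trained networks look in a picture, given as the dict that the camera call returned (one of the last four; its "shot" number tells which), for a name from the list of things; names that differ only in an ending like _2 or _b are one class to them, and where a whole thing is asked for, a point or a joint stands for the part that bears it (a point fixed in the world has none). Each returns a list of dicts, best first, with "score" (0 to 1); they miss things now and then, are a little off and sometimes report something else, mostly with a low value. They report only what shows in the picture. A call takes as long as a camera call.
- env.search_frame(picture, thing): "xyz" ([x, y, z] in m, in world coordinates, good to about 4 mm: the middle of the surface that is visible of it).
- env.trace(picture, thing): "mask" (400x640 bool, what is visible of it).
The state is a dict: "clock": time; "joint_positions": joint angles; "qvel": joint speeds; "joint_torque": joint torques, N m; "position": TCP position; "tool_rot": TCP orientation; "force": force on the tool from outside, world axes, zero at the start; "wrist_torque": the same for the moment, N m; "opening": opening from 0.0 (shut) to 1.0 (fully open); "finger_force": force on a finger pad.
Only numpy, scipy, OpenCV 4.12 (cv2) and the standard library are available. Lean on these libraries where they do the work, as an engineer would, in place of code of your own. Each camera call takes 0.05 s, during which the arm holds its last target. There are 200 camera calls.

## Working session

There is one attempt and no reset: what is moved stays moved. The work goes in short steps, each a Python script; the robot and the scene stay as the last script left them, time stands still between calls to the robot, and variables do not carry over. Pictures are saved under pics/ and viewed, at most 10 in all, crops included, and the job is handed in when it is done.

```bash
mkdir -p pics
python3 - <<'E'
from workcell import env
import cv2, numpy as np
s=env.read_state(); print(s["clock"],s["position"],s["tool_rot"],s["opening"])
for n in("top","side"):
    p=env.grab_frame(n); cv2.imwrite(f"pics/{n}0.png",p["image"])
    print(n,p["fx"],p["cx"],p["cy"],np.round(p["position"],3),np.round(p["orientation"],2),[k for k in p])
    for t in("trough","cover_1","cover_1_front","piston_a","coil_spring","tape_measure"):
        print(t,[(np.round(d["xyz"],3).tolist(),round(d["score"],2)) for d in env.search_frame(p,t)])
E
```

```text
0.0 [ 0.16763775 -0.6014657   0.221455  ] [ 1.79875154e+02 -4.56143875e-03 -1.64437356e+02] 1.000463667697819
top 377.84890113117746 317.40429026770266 202.21112199091274 [0.423 0.148 0.949] [  5.95  -0.61 -90.25] ['image', 'fx', 'fy', 'cx', 'cy', 'position', 'orientation', 'shot']
trough [([0.555, 0.215, 0.101], 0.97)]
cover_1 [([0.563, 0.259, 0.101], 0.92), ([0.566, 0.179, 0.099], 0.88), ([0.563, 0.105, 0.102], 0.84), ([0.57, 0.332, 0.101], 0.82), ([0.556, 0.216, 0.099], 0.68)]
cover_1_front [([0.567, 0.329, 0.099], 0.88), ([0.427, 0.278, 0.076], 0.73)]
piston_a [([0.429, 0.279, 0.078], 0.88), ([0.565, 0.104, 0.098], 0.17)]
coil_spring [([0.441, 0.165, 0.062], 0.55)]
tape_measure [([0.486, -0.025, 0.065], 0.71)]
side 373.6439271636747 322.2804274437486 198.96655845311378 [0.114 0.835 0.402] [  67.4     0.64 -150.3 ] ['image', 'fx', 'fy', 'cx', 'cy', 'position', 'orientation', 'shot']
trough [([0.532, 0.32, 0.083], 0.98)]
cover_1 [([0.566, 0.262, 0.101], 0.89), ([0.566, 0.338, 0.102], 0.83), ([0.565, 0.185, 0.097], 0.76), ([0.561, 0.108, 0.1], 0.73)]
cover_1_front [([0.566, 0.337, 0.102], 0.6)]
piston_a [([0.417, 0.307, 0.052], 0.68)]
coil_spring [([0.435, 0.157, 0.036], 0.5)]
tape_measure [([0.484, -0.015, 0.038], 0.8)]
```

View pics/top0.png

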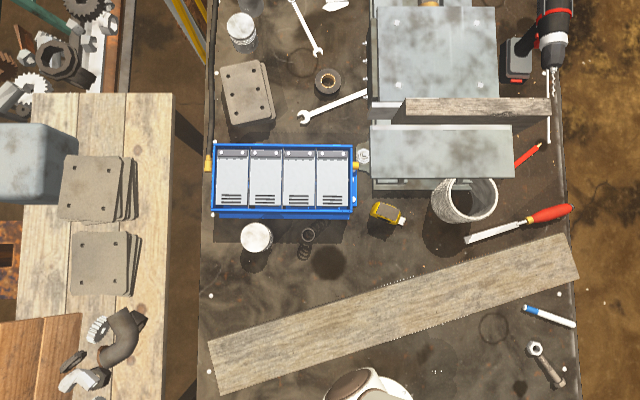

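View pics/side0.png

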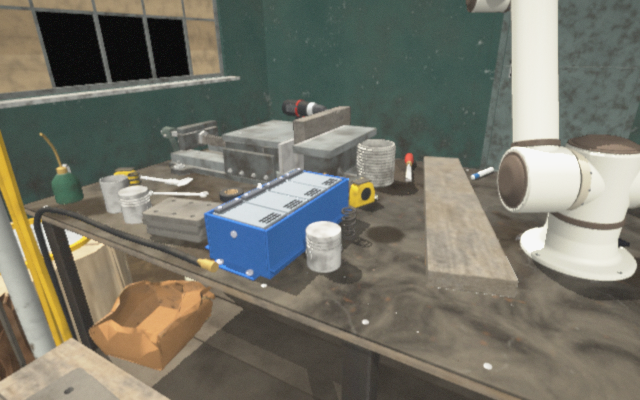

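The top view shows the trough at cols 210–357, rows 143–217. Its strips are on the robot side (rows 192–205), with the piston at (256,238) and the spring at (307,243). A grey fixture starts right of col 370. The side view agrees. I'll refine the trough pose from the cover masks and check the fixture's height.

```bash
cat > h.py <<'E'
from workcell import env
import cv2, numpy as np
from scipy.spatial.transform import Rotation as Ro
def ray(p,uv):
    uv=np.atleast_2d(uv).astype(float)
    d=np.c_[(uv[:,0]-p["cx"])/p["fx"],-(uv[:,1]-p["cy"])/p["fy"],-np.ones(len(uv))]
    return d@Ro.from_euler("xyz",p["orientation"],degrees=True).as_matrix().T
def plane(p,uv,z):
    d=ray(p,uv); o=np.array(p["position"]); return (o+d*((z-o[2])/d[:,2])[:,None])[:,:2]
E
python3 - <<'E'
from h import *
P={}
for n in("top","side"):
    p=P[n]=env.grab_frame(n)
    for d in env.trace(p,"cover_1"):
        v,u=np.nonzero(d["mask"]); 
        c=cv2.findContours(d["mask"].astype(np.uint8),0,2)[0]; c=max(c,key=cv2.contourArea)[:,0]
        r=cv2.minAreaRect((plane(p,c,0.1)*1000).astype(np.float32))
        print(n,round(d["score"],2),len(u),np.round(r[0]),np.round(r[1]),round(r[2],1))
p=P["top"]
for z in(.1,.15,.2): print(z,np.round(plane(p,[(370,178),(512,178),(370,190),(404,97)],z),3).tolist())
im=P["side"]["image"][120:280,180:400]; cv2.imwrite("pics/s1.png",cv2.resize(im,None,fx=3.5,fy=3.5,interpolation=3))
im=P["top"]["image"][130:230,200:400]; cv2.imwrite("pics/t1.png",cv2.resize(im,None,fx=4,fy=4,interpolation=3))
E
```

```text
top 0.94 1798 [569. 332.] [ 74. 126.] 89.8
top 0.89 1740 [565. 104.] [ 69. 129.] 89.8
top 0.83 1798 [568. 181.] [ 75. 127.] 89.8
top 0.74 1849 [567. 256.] [ 76. 129.] 89.8
side 0.95 612 [569.  97.] [ 90. 149.] 86.5
side 0.85 796 [572. 182.] [ 89. 154.] 81.4
side 0.8 1193 [572. 330.] [ 87. 145.] 88.0
0.1 [[0.566, 0.018], [0.565, -0.307], [0.539, 0.019], [0.757, -0.065]]
0.15 [[0.558, 0.026], [0.557, -0.281], [0.532, 0.026], [0.738, -0.052]]
0.2 [[0.549, 0.033], [0.549, -0.254], [0.525, 0.034], [0.718, -0.04]]
```

View pics/s1.png

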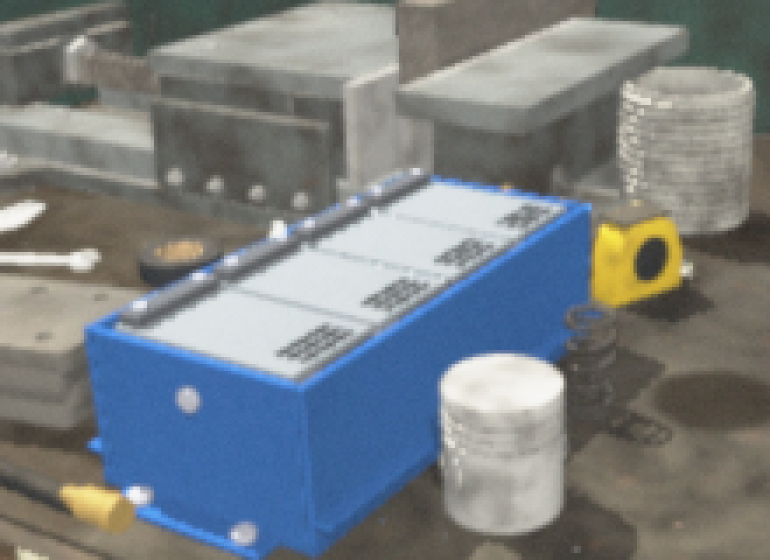

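View pics/t1.png

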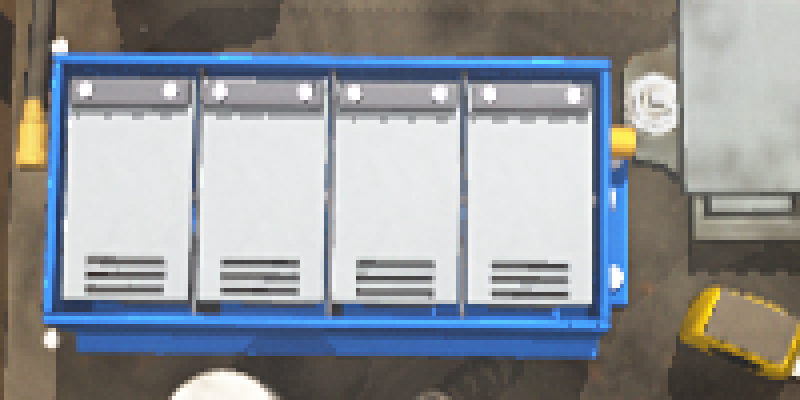

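```bash
cat >> h.py <<'E'
# strips (middle) in the top picture
UV=np.array([(124,274),(260,277),(395,279),(530,281)])/4+[200,130]
E
python3 - <<'E'
from h import *
p=env.grab_frame("top"); S=plane(p,UV,.1); print(np.round(S,4))
np.save("S.npy",S)
env.gripper_to(0)
s=env.read_state(); x=s["position"]
env.move_straight([x[0],x[1],.40],rate=.25)
for yaw in(180,0): print(yaw,env.inverse_kinematics([*S[2],.2],[180,0,yaw]))
env.goto([*S[2],.38],[180,0,180])
env.move_straight([*S[2],.125],rate=.2)
s=env.read_state(); print(s["clock"],s["position"],s["force"],s["joint_positions"])
p=env.grab_frame("side"); cv2.imwrite("pics/s2.png",p["image"])
E
```

```text
[[0.5202 0.3331]
 [0.5183 0.2565]
 [0.5169 0.1803]
 [0.5155 0.104 ]]
180 [ 3.62031617e+01  1.55405464e+01 -1.25152781e+01 -2.54444375e-14
 -6.19441755e+01 -1.26203162e+02]
0 [ 3.62031617e+01  1.55405464e+01 -1.25152781e+01  2.54444375e-14
 -6.19441755e+01  5.37968383e+01]
7.7667 [0.51755375 0.18066151 0.12604475] [ 0.18385953 -0.69127504  1.09932882] [ 3.61996398e+01  1.97889504e+01 -1.82093835e+01  1.90652867e-02
 -5.18759794e+01 -1.26203555e+02]
```

View pics/s2.png

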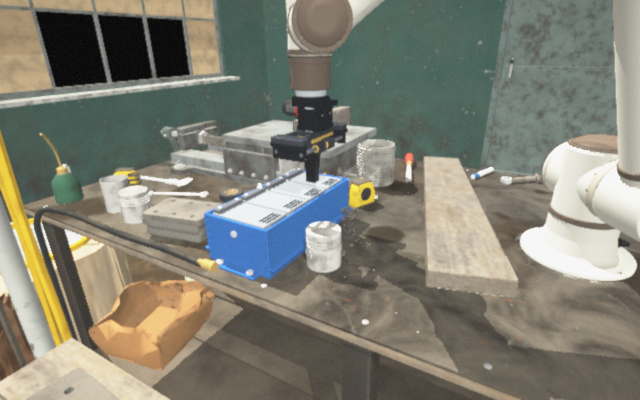

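The shut fingers are at about (313,178), over the strips of cover 3, clear of the bystanders. Next I'll probe covers 3, 2 and 1.

```bash
cat >> h.py <<'E'
def probe(xy,zdown=.088,lim=6):
    env.move_straight([*xy,.125],rate=.15)
    hit=env.move_straight([*xy,zdown],rate=.025,force_limit=lim)
    s=env.read_state(); print(hit,np.round(s["position"],4),np.round(s["force"],1),round(s["clock"],2))
    return hit
E
python3 - <<'E'
from h import *
S=np.load("S.npy")
for i in(2,1,0):
    print("cover",i+1)
    if not probe(S[i]): break
    env.move_straight([*S[i],.125],rate=.15)
E
```

```text
cover 3
False [0.5172 0.1804 0.0882] [-0.3  0.1 -0.9] 9.7
```

Cover 3 gave way without resistance. I'll confirm from the picture.

Run:
```python
from h import *
print([np.round(env.read_state()["force"],2).tolist() for _ in range(2)])
p=env.grab_frame("side"); cv2.imwrite("pics/s3.png",cv2.resize(p["image"][120:280,190:390],None,fx=3.5,fy=3.5,interpolation=3))
```

```text
[[-0.34, 0.08, -0.93], [-0.34, 0.08, -0.93]]
```

View pics/s3.png

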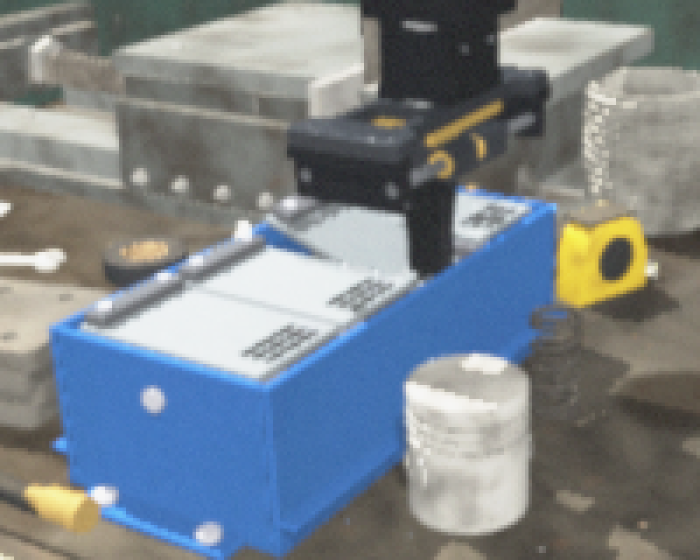

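Cover 3 is tilting: its back has risen at about (290,225) and the fingertip has gone below the rim at (430,270). I'll push on.

Run:
```python
from h import *
x,y=np.load("S.npy")[2]
hit=env.move_straight([x-.003,y,.070],rate=.02,force_limit=15)
s=env.read_state(); print(hit,s["position"],s["force"])
env.dwell(.5)
env.move_straight([x-.003,y,.20],rate=.15)
env.goto([.40,-.05,.35],[180,0,180]); env.dwell(.5)
print(env.read_state()["clock"])
p=env.grab_frame("side"); cv2.imwrite("pics/s4.png",cv2.resize(p["image"][120:280,190:390],None,fx=3.5,fy=3.5,interpolation=3))
p=env.grab_frame("top"); cv2.imwrite("pics/t4.png",cv2.resize(p["image"][130:260,200:400],None,fx=4,fy=4,interpolation=3))
```

```text
False [0.51426153 0.18028195 0.07109628] [-2.07186977 -1.01385831  5.87237251]
13.9667
```

View pics/s4.png

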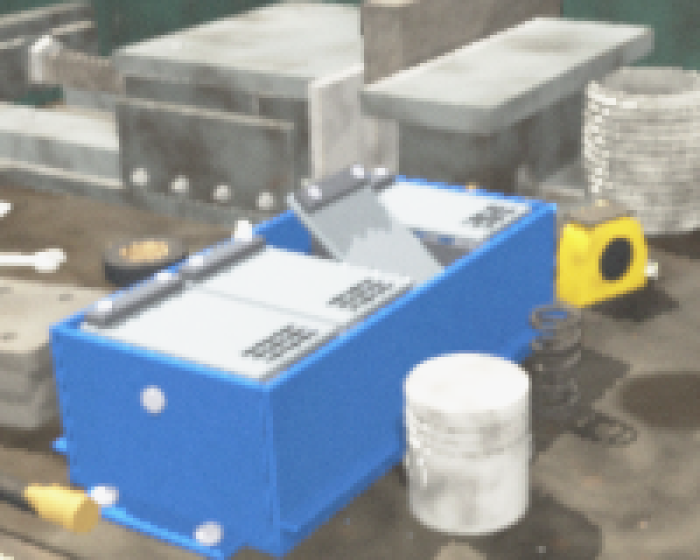

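View pics/t4.png

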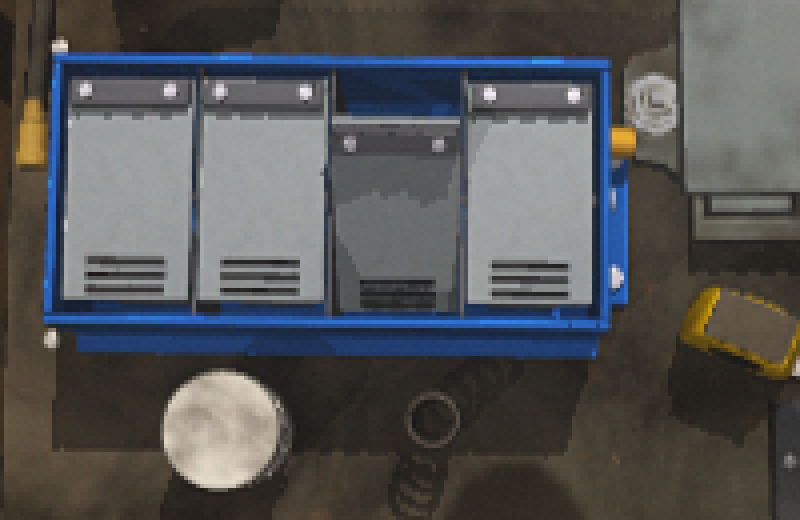

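Cover 3 is open at its stop: its bar is raised at (345,180) in the side view. The other three covers are shut and the bystanders haven't moved. The 6 N upward force at the end of the push confirms the fingers were on the tilted cover.

```bash
python3 -c "
from workcell import env
print(env.close_job())"
```

```text
the job is handed in; nothing more can be done
None
```

Cover 3 (third from the left) was the loose one: I tipped it fully open and it stayed open, the other covers and the bystanders looked unmoved in the final pictures, and I handed the job in at about 14 s without seeing the verdict.

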